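Clamp a tube in the drilling fixture with its swing strap and cam lever

TASK

Get the black tube ready for cross-drilling: with closed fingertips, gently push (do not grip) its free left end until the other end is home against the fixture's stop plate. Then swing the clamp strap fully over the tube with the back of a finger, and after that push the cam lever all the way down so that the strap clamps the tube. Pick nothing up, keep the tube down in its V-blocks, and leave the caliper, screwdriver, marker and steel cup where they lie.

Things in the scene. Friction and masses are not known exactly. Their poses are not given: they have to be found in the camera images.
- fixture: Drilling fixture bolted to the bench: grey steel plate 105 x 275 x 12 mm, local x -30 to 75, y -135 to 140 mm. Origin on the bench under the strap pivot, z up, y along the tube away from the stop plate, x from pivot to tube. Two V-blocks (y -55 and 120) carry the tube, axis at x 48 mm, z 47.5 mm. A bush bridge 81 mm high spans the tube at y -88; a stop pin for the strap (4 mm radius, 78 mm high) at x 24, y -16.5
- tube: Loose black tube, 25 mm diameter, 400 mm long, 0.11 kg, lying in the V-blocks along the fixture's y, slides with about 1 N. Origin at the middle of its underside (35 mm above the bench), y along the tube. Its left third overhangs the plate freely. The top of the tube is 60 mm above the bench
- tube_end (a point): Centre of the tube's free end face (the tube's +y end, at the robot's left), 47.5 mm above the bench: push here along the tube
- tube_stop_end (a point): Centre of the tube's other end face, which has to meet the stop plate; at the start 15 to 30 mm away from it
- stop_face (a point): Centre of the stop plate's face that the tube end meets, 47.5 mm above the bench; axes as the fixture's, its y points out of the face towards the tube. The plate is 46 mm wide, 10 thick, its top 64 mm above the bench
- strap (a joint): Angle of the clamp strap about its upright pivot (through the fixture's origin), rad. 0 = square across the tube (nose along the fixture's +x), against its stop pin; positive = swung aside anticlockwise from above, nose towards the fixture's +y; at 1.6 along the tube. Needs about 2 N at the nose, stays where it is left
- strap_nose (a point): Middle of the strap's round nose, 65 mm from the pivot axis, 73.5 mm above the bench. x points from pivot to nose along the strap, z up. The strap is dark steel, 24 mm wide, 12 mm thick, underside 67.5 and top 79.5 mm above the bench, with nose end 77 mm from the axis; a brass button on it rises 5 mm at 48 mm from the axis. Cam and lever turn with it
- clamp_pad: Orange sprung pressure pad, 19 mm diameter, under the strap 48 mm from the pivot. Origin on the pivot axis at bench height, not at the pad. Lever up: its underside clears the tube's top by 1 to 2 mm. Lever down: the cam lowers the strap 4 mm and the pad presses on the tube with about 18 N
- cam_lever (a joint): Angle of the cam lever, rad: 0 = standing up, leaning back at 66 degrees above level; 1.15 = fully down, level (mechanical stop). Stays where it is left; takes 4 to 8 N at the knob
- lever_knob (a point): Centre of the black ball knob (24 mm diameter) at the end of the 10 mm thick steel lever, 75 mm from the lever's pivot. It moves in the strap's upright plane, in an arc about point lever_pivot, on the side away from the strap's nose: from up to level, pointing away from the nose
- lever_pivot (a point): The cam lever's level pivot pin, on the strap's pivot axis 94.5 mm above the bench; x points along the strap to its nose, y is the lever's axis, z up
- rod_jig: Furniture at the robot's right, fixed: a jig with a base 112 x 120 mm and a black upright square rod to 0.86 m above the bench. Origin under its centre. Keep the arm clear of it
- caliper: Bystander: caliper 70 x 235 x 14 mm lying flat, y along it, origin under its centre
- screwdriver: Bystander: yellow screwdriver 23 x 170 x 23 mm lying, y along it, origin under its centre
- marker: Bystander: red marker 17 x 137 x 17 mm lying, y along it, origin under its centre
- cup: Bystander: turned steel cup 38 mm diameter, 26 mm high, open at the top, origin under its centre

How it is judged:
By the outcome, as a careful person would: the job done as asked, in the order asked, and still so for the second after the job is handed in, with the robot touching nothing.
It also fails if it takes over 61 s, if anything falls off the work surface, if the arm or the gripper's body presses on something with over 40 N, if the wrist force passes 120 N, or if a joint passes its speed limit or range.

ROBOT

A 7-joint arm with a two-finger parallel gripper is mounted at the origin on the work surface; the furniture and walls round the work are solid. World frame = base frame: x ahead of the robot, y to its left, z up, the work surface at z = 0. Lengths are in m, angles in rad, forces in N, time in s.
With the tool pointing down it reaches from about 0.4 to 0.875 m from the base axis. Payload 6.5 kg.
Tool frame: the origin (TCP) lies at the very end of the fingers, on their centre line; the grasp point (between the pads) lies 19 mm behind it; z points along the fingers, y is the direction in which the jaws open and shut (so a half turn about z gives the same grasp; the last joint's range is limited). The gripper opens to 85 mm and grips with 20 to 120 N. Pads are 22 mm wide; open, the fingers measure 114 mm over their backs; the gripper's body (76 mm by 85 mm) begins 54 mm behind the grasp point. The pads swing forward as they close: fully open they stand 13 mm farther back than shut.
Start: joints at [1.061, 0.536, -0.004, 1.538, 0.003, 1.067, -0.071], TCP at [0.279, -0.587, 0.231] pointing down, gripper open.
Joint ranges: [-2.7, 2.7], [-0.37, 2.16], [-1.27, 1.26], [0.24, 2.4], [-1.31, 4.45], [0.19, 1.91], [-2.76, 2.76]. Speed limits (rad/s): [2.39, 2.39, 3.14, 3.14, 3.14, 3.14, 3.14].

INTERFACE

Orientations are given as a unit quaternion [w, x, y, z].
In Python, from bench import arm, eyes, order gives the robot as it stands.
- The arm moves only by the tool arm_command, never from a script. Its argument "targets" is one flat list of numbers, 6 for each row, row after row: the shift along the tool's x, y, z in m, then the turn, a rotation vector about the tool's x, y, z in degrees. In form: [dx, dy, dz, wx, wy, wz, dx, dy, dz, wx, wy, wz, ...]. A call has 1 to 20 rows; each row shifts and turns the commanded pose from where the row before left it, along the tool's axes as they then stand; what a row does not reach is not made up. A row lasts 1/8 s, in which the tool goes at most 62.5 mm and 10.7 degrees, less where a joint would pass 70% of its speed; a pose out of reach is approached as far as the arm can. A call is refused whole if a number of a shift passes 0.0625 or a number of a turn 10.7, either way. A call with a gripper value outside its range is refused whole. "jaw" is the closure, from -1 (fully open) to 1 (shut), so that 0 is half open, set as the call begins (left out, the last holds). The fingers move at their own pace and stop on an object; the grip force is fixed at half the most. Time passes only in rows, so rows that do not move let the fingers close. It gives the time, the measured TCP pose, the force and the opening at its end, in the units of the state.
- arm.get_state(): the state, without advancing time (a new reading comes with each control period).
- eyes.read_camera(name): name is "side" or "top" or "wrist"; returns a dict with "image" (480x640x3 uint8, red, green, blue), "fov_y" (degrees; the focal length in pixels is half the picture's height over the tangent of half this angle, whatever the lens; pixels are square), "cx", "cy" (the principal point, pixels), "xyz" and "attitude" of the camera in the world. Camera axes: x right, y up, looking along -z (the intrinsics and any distortion apply to the point x, -y, -z); pixel columns grow to the right and rows downward; lengths in m; the calibration is good to about 2 mm. A picture is of the moment at which its call begins. There is no depth.
- order.close_job(): hands the job in, once; it reports no verdict.
Trained networks look in a picture, given as the dict that the camera call returned (one of the last four; its "shot" number tells which), for a name from the list of things; names that differ only in an ending like _2 or _b are one class to them, and where a whole thing is asked for, a point or a joint stands for the part that bears it (a point fixed in the world has none). Each returns a list of dicts, best first, with "p" (0 to 1); they miss things now and then, are a little off and sometimes report something else, mostly with a low value. They report only what shows in the picture. A call takes as long as a camera call.
- eyes.silhouettes(target, picture): "pixels" (480x640 bool, what is visible of it) and "rect" ([left, top, right, bottom] in pixels, round what is visible of it).
The state is a dict: "time_s": time; "q": joint angles; "joint_vel": joint speeds; "tau": joint torques, N m; "tool_pos": TCP position; "ee_rot": TCP orientation; "wrist_force": force on the tool from outside, world axes, zero at the start; "wrist_torque": the same for the moment, N m; "grip_width": finger opening in m.
Only numpy, scipy, OpenCV 4.12 (cv2) and the standard library are available. Lean on these libraries where they do the work, as an engineer would, in place of code of your own. Each camera call takes 0.05 s, during which the arm holds its last target.

## Working session

There is one attempt and no reset: what is moved stays moved. The work goes in short steps, Python scripts to look and compute and a tool call to move; the robot and the scene stay as the last step left them, time stands still between calls to the robot, and variables do not carry over. Pictures are saved under pics/ and viewed, and the job is handed in when it is done.

Besides the shell and the picture viewer there is one more tool, called after "Emit:" by a JSON object that holds its "api" and its "payload". arm_command: Moves the arm, as the interface text tells. Its arguments: {"type":"object","properties":{"targets":{"type":"array"},"jaw":{"type":"number"}},"required":["targets"]}

```bash
mkdir -p pics; ls; python3 - <<'E'
from bench import arm, eyes, order
import cv2,json,pickle
s=arm.get_state(); print(s)
for n in ["side","top","wrist"]:
    p=eyes.read_camera(n); cv2.imwrite(f"pics/{n}0.png",p["image"][:,:,::-1])
    pickle.dump(p,open(f"pics/{n}0.pkl","wb"))
    print(n,{k:v for k,v in p.items() if k!="image"})
E
```

```text
pics
{'time_s': 0.0, 'q': array([ 1.06077849,  0.53715367, -0.00443862,  1.53887557,  0.00261337,
        1.06730175, -0.07121333]), 'joint_vel': array([-0.0011168 ,  0.00097194, -0.00237268,  0.00031818, -0.00041327,
        0.00020907, -0.00034718]), 'tau': array([-1.31412212e-04, -5.83415401e+01,  1.04854580e+00, -2.59105521e+01,
        1.23010803e-02,  9.68335691e-03, -4.41841763e-08]), 'tool_pos': array([ 0.27881144, -0.58646469,  0.23042024]), 'ee_rot': array([-8.27069680e-04,  9.75471561e-01,  2.20123789e-01, -2.57834134e-04]), 'wrist_force': array([-0.22397865, -0.5578887 ,  0.55034311]), 'wrist_torque': array([0.08952986, 0.02096793, 0.01704204]), 'grip_width': 0.08563635832171505}
side {'fov_y': 48.315520751234985, 'cx': 325.28031380273524, 'cy': 247.3504867172477, 'xyz': array([0.52321602, 0.78480362, 0.82197477]), 'attitude': array([-0.01340177, -0.0038726 ,  0.42297083,  0.90603591]), 'shot': 1}
top {'fov_y': 49.31668855960612, 'cx': 323.4239993383747, 'cy': 237.32164626728675, 'xyz': array([ 0.27060315, -0.05751467,  1.45506428]), 'attitude': array([-0.6980609 , -0.07074572,  0.0671225 ,  0.70936633]), 'shot': 2}
wrist {'fov_y': 71.74433362131147, 'cx': 317.870015864435, 'cy': 245.49007994915263, 'xyz': array([ 0.34150299, -0.55650329,  0.37229197]), 'attitude': array([ 0.83725868, -0.11639872,  0.07431064, -0.52908145]), 'shot': 3}
```

View pics/side0.png

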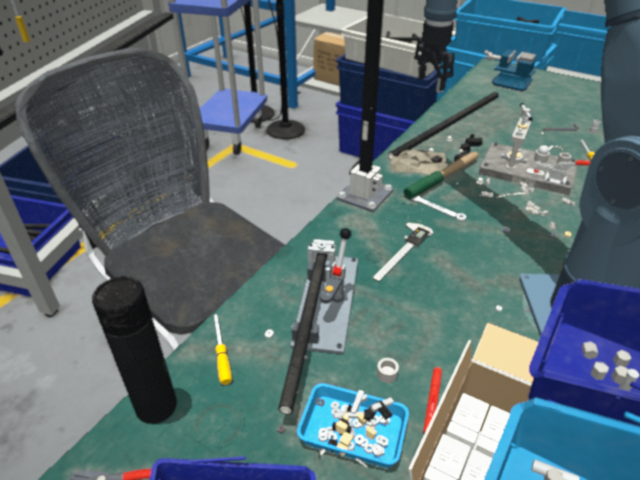

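View pics/top0.png

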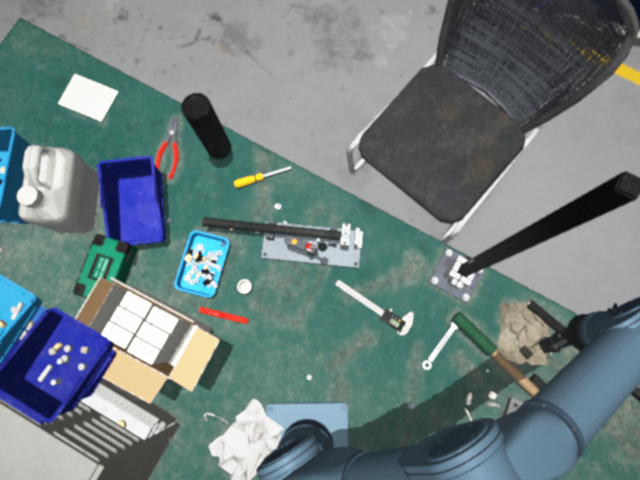

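View pics/wrist0.png

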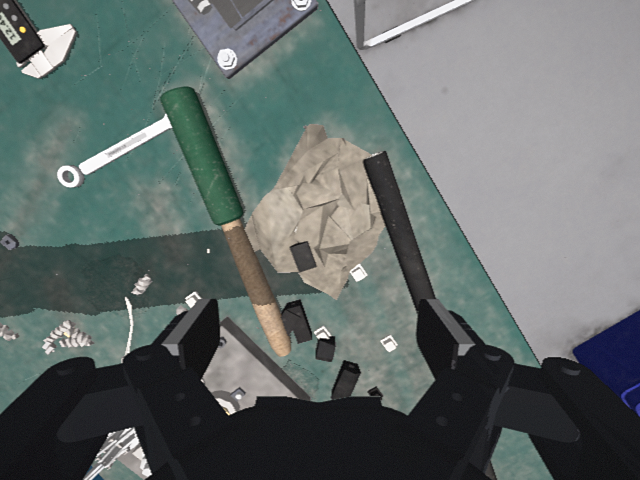

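```bash
cat > h.py <<'E'
import numpy as np,cv2
from scipy.spatial.transform import Rotation as R
def rot(q): q=np.asarray(q); return R.from_quat([q[1],q[2],q[3],q[0]]).as_matrix()
def proj(p,X):
    X=np.atleast_2d(X); c=(X-p["xyz"])@rot(p["attitude"])
    f=240/np.tan(np.radians(p["fov_y"]/2))
    return np.c_[p["cx"]+f*c[:,0]/-c[:,2], p["cy"]-f*c[:,1]/-c[:,2]]
def ray(p,uv,z):
    f=240/np.tan(np.radians(p["fov_y"]/2)); uv=np.atleast_2d(uv)
    d=np.c_[(uv[:,0]-p["cx"])/f,-(uv[:,1]-p["cy"])/f,-np.ones(len(uv))]@rot(p["attitude"]).T
    return p["xyz"]+d*((z-p["xyz"][2])/d[:,2])[:,None]
def crop(im,box,k,name):
    l,t,r,b=box; cv2.imwrite(name,cv2.resize(im[t:b,l:r,::-1],None,fx=k,fy=k,interpolation=cv2.INTER_CUBIC))
E
python3 - <<'E'
from bench import arm, eyes, order
from h import *
import pickle
for n in ["side","top"]:
    p=eyes.read_camera(n); pickle.dump(p,open(f"pics/{n}1.pkl","wb"))
    for t in ["fixture","tube","strap","cam_lever","lever_knob","clamp_pad","stop_face","caliper","screwdriver","marker","cup","rod_jig"]:
        try: r=eyes.silhouettes(t,p)
        except Exception as e: print(t,e); continue
        for d in r[:2]:
            m=d["pixels"]; ys,xs=np.nonzero(m); print(n,t,round(d["p"],2),np.round(d["rect"]),m.sum(), xs.mean().round(1),ys.mean().round(1))
            np.save(f"pics/{n}_{t}.npy",m) if d is r[0] else 0
    crop(p["image"],(270,220,370,420) if n=="side" else (190,200,380,280),4 if n=="top" else 3,f"pics/{n}1c.png")
print(arm.get_state()["time_s"])
E
```

```text
side fixture 0.85 [291. 228. 358. 354.] 4107 330.4 296.8
side tube 0.6 [279. 254. 328. 414.] 2212 302.5 336.2
side strap 0.86 [323. 226. 353. 306.] 811 336.5 271.0
side strap 0.71 [374. 222. 435. 281.] 730 406.4 245.7
side cam_lever 0.69 [332. 227. 354. 276.] 325 341.6 251.3
side cam_lever 0.54 [377. 356. 398. 382.] 474 387.5 370.0
side lever_knob 0.77 [333. 229. 349. 277.] 322 341.5 251.4
side stop_face 0.77 [295. 226. 356. 352.] 4212 330.5 297.3
side stop_face 0.64 [380. 359. 396. 380.] 381 388.0 369.8
side caliper 0.76 [374. 222. 435. 281.] 743 406.5 246.2
side caliper 0.36 [332. 227. 352. 279.] 381 341.7 250.7
side screwdriver 0.77 [215. 314. 231. 382.] 542 222.3 358.7
side screwdriver 0.24 [324. 229. 351. 303.] 744 336.7 270.3
side marker 0.62 [423. 370. 442. 432.] 521 432.8 396.4
side cup 0.82 [378. 359. 397. 378.] 408 387.2 370.2
top fixture 0.91 [259. 221. 362. 268.] 3062 314.8 246.7
top tube 0.93 [203. 218. 343. 244.] 1314 271.8 228.4
top strap 0.59 [285. 234. 328. 254.] 377 306.1 245.2
top strap 0.26 [200. 218. 341. 242.] 1265 271.5 228.4
top cam_lever 0.7 [303. 242. 328. 253.] 148 317.0 246.5
top stop_face 0.91 [262. 219. 366. 268.] 2876 314.8 247.5
top stop_face 0.67 [200. 216. 346. 241.] 1345 273.9 228.7
top caliper 0.62 [335. 283. 414. 333.] 778 382.9 312.0
top screwdriver 0.69 [235. 171. 291. 189.] 285 255.1 178.2
top marker 0.72 [198. 310. 247. 326.] 271 223.3 314.9
top cup 0.7 [244. 280. 254. 293.] 152 244.8 286.4
top cup 0.39 [282. 234. 327. 254.] 412 305.1 244.8
top rod_jig 0.59 [281. 235. 328. 252.] 420 305.3 245.0
1.45
```

View pics/side1c.png

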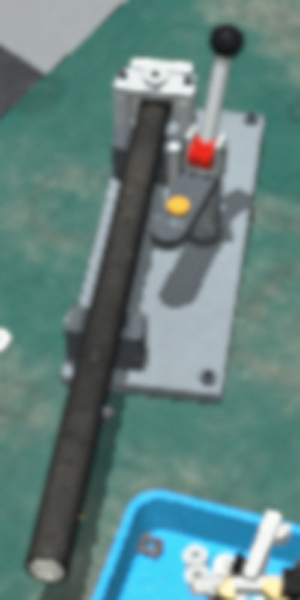

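View pics/top1c.png

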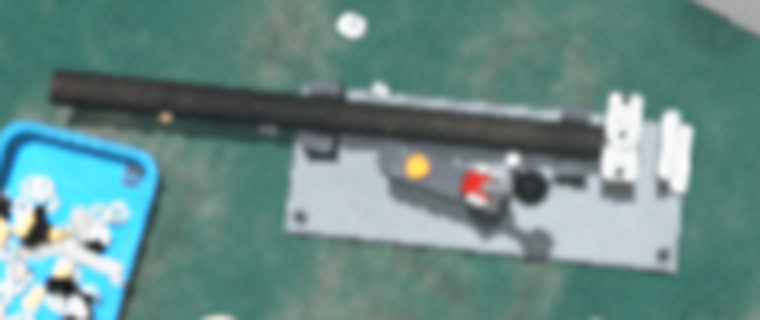

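```bash
cat > fit.py <<'E'
from h import *
import pickle
from scipy.optimize import least_squares
S=pickle.load(open("pics/side1.pkl","rb"));T=pickle.load(open("pics/top1.pkl","rb"))
sd=lambda u,v:(270+u/3-.33,220+v/3-.33); tp=lambda u,v:(190+u/4-.37,200+v/4-.37)
def W(P,x):
    a=x[2]; c,s=np.cos(a),np.sin(a); P=np.asarray(P,float)
    return np.array([x[0]+c*P[0]-s*P[1],x[1]+s*P[0]+c*P[1],P[2]])
def pts(x):
    th,te=x[3],x[4]; n=lambda r,z:(r*np.cos(th),r*np.sin(th),z)
    return [(T,(-.03,.14,.012),tp(287,231)),(T,(-.03,-.135,.012),tp(677,271)),(T,(.075,-.135,.012),tp(690,122)),
     (S,(-.03,.14,.012),sd(220,397)),(S,(-.03,-.135,.012),sd(265,116)),
     (T,n(.048,.0845),tp(417,166)),(S,n(.048,.0845),sd(178,205)),
     (S,n(-.0305,.163),sd(227,41)),(T,n(-.0305,.163),tp(530,187)),
     (S,(.048,te,.0475),sd(47,568)),(T,(.048,te,.06),tp(53,86))]
def res(x): return np.array([proj(p,W(q,x))[0]-np.array(o) for p,q,o in pts(x)]).ravel()
def run():
    return least_squares(res,[.6,0,0,1.2,.25],loss="soft_l1").x
if __name__=="__main__":
    x=run(); print(x); print(res(x).reshape(-1,2).round(1))
    # stop plate: left top edge in top picture
    Ri=np.array([[np.cos(x[2]),np.sin(x[2])],[-np.sin(x[2]),np.cos(x[2])]])
    for uv,z in [((664,115),.064),((660,185),.064),((604,97),.081),((637,97),.081),((603,140),.06)]:
        w=ray(T,tp(*uv),z)[0]; print(uv,Ri@(w[:2]-x[:2]))
    print("tube end",W((.048,x[4],.0475),x),"stop end y",x[4]-.4)
E
python3 fit.py
```

```text
[ 0.51549138 -0.01795741 -0.11997435  1.30955784  0.30466249]
[[-1.  -0.2]
 [-0.4 -0.1]
 [-0.3  0.4]
 [ 0.8 -1.6]
 [ 0.2 -1. ]
 [-0.1 -0.2]
 [ 0.1 -0.9]
 [-0.3 -0.1]
 [-1.2 -0.4]
 [ 0.3 -0.3]
 [-0.5 -0.8]]
(664, 115) [ 0.0679315  -0.11522118]
(660, 185) [ 0.01948386 -0.11700809]
(604, 97) [ 0.07237185 -0.07335052]
(637, 97) [ 0.07465637 -0.09543761]
(603, 140) [ 0.04721067 -0.07568568]
tube end [0.59961041 0.27877011 0.0475    ] stop end y -0.09533750987129558
```

```bash
python3 - <<'E'
from fit import *
x=run()
for n,uv in [("rodbase",(455,275)),("rodbase L",(432,265)),("rodbase T",(450,248)),("rodR",(485,270)),("rodB",(462,300)),("bottle base",(220,152)),("tray TL",(183,233)),("tray TR",(229,234)),("cup",(244.5,286))]:
    print(n,ray(T,uv,0)[0].round(3), ray(T,uv,.04)[0].round(3))
for n,uv in [("tray far L",(318,385)),("tray far R",(408,405)),("tray near L",(297,430)),("bottlebase",(155,410)),("rodbase",(365,190))]:
    print("side",n,ray(S,uv,0)[0].round(3), ray(S,uv,.04)[0].round(3))
print("rodtop",ray(T,(627,187),.86)[0])
for d in [0,.02,.05,.08]:
    w=W((.048,x[4]+d,.04),x); print(d,w,proj(T,w),proj(S,w))
E
```

```text
rodbase [ 0.445 -0.418  0.   ] [ 0.44  -0.408  0.04 ]
rodbase L [ 0.474 -0.355  0.   ] [ 0.469 -0.347  0.04 ]
rodbase T [ 0.522 -0.409  0.   ] [ 0.515 -0.399  0.04 ]
rodR [ 0.458 -0.503  0.   ] [ 0.453 -0.49   0.04 ]
rodB [ 0.375 -0.433  0.   ] [ 0.372 -0.423  0.04 ]
bottle base [0.819 0.247 0.   ] [0.804 0.239 0.04 ]
tray TL [0.578 0.347 0.   ] [0.569 0.336 0.04 ]
tray TR [0.573 0.216 0.   ] [0.564 0.209 0.04 ]
cup [0.424 0.17  0.   ] [0.42  0.164 0.04 ]
side tray far L [0.549 0.196 0.   ] [0.548 0.225 0.04 ]
side tray far R [0.388 0.234 0.   ] [0.395 0.261 0.04 ]
side tray near L [0.581 0.289 0.   ] [0.579 0.313 0.04 ]
side bottlebase [0.833 0.257 0.   ] [0.818 0.283 0.04 ]
side rodbase [ 0.445 -0.445  0.   ] [ 0.448 -0.385  0.04 ]
rodtop [ 0.44277371 -0.41389357  0.86      ]
0 [0.59961041 0.27877011 0.04      ] [[204.02510268 221.96990968]] [[285.78321632 411.25293263]]
0.02 [0.60200414 0.29862635 0.04      ] [[196.9159571  221.24837053]] [[283.30376659 421.84343497]]
0.05 [0.60559474 0.3284107  0.04      ] [[186.26204232 220.16705681]] [[279.41928527 438.43526507]]
0.08 [0.60918535 0.35819505 0.04      ] [[175.61987454 219.08693535]] [[275.3219423  455.93629357]]
```

```bash
cat > plan.py <<'E'
from h import *
from bench import arm
def plan(wps,step=.055,turn=10.5,pose=None):
    """wps: list of (x,y,z,yaw_deg or None[,step]); tool pointing down; prints rows"""
    s=arm.get_state(); p=np.array(s["tool_pos"],float); Rm=rot(s["ee_rot"])
    rows=[]
    for w in wps:
        st=w[4] if len(w)>4 else step
        tgt=np.array(w[:3]); yaw=np.degrees(np.arctan2(Rm[1,0],Rm[0,0]))
        dy=0 if w[3] is None else (w[3]-yaw+180)%360-180
        n=int(max(1,np.ceil(np.linalg.norm(tgt-p)/st-.05),np.ceil(abs(dy)/turn)))
        p0=p.copy(); 
        Rt=None
        if w[3] is not None:
            a=np.radians(w[3]); Rt=np.array([[np.cos(a),np.sin(a),0],[np.sin(a),-np.cos(a),0],[0,0,-1.]])
        for i in range(n):
            goal=p0+(tgt-p0)*(i+1)/n
            d=np.round((Rm.T@(goal-p))*2000)/2000
            r=np.zeros(3)
            if Rt is not None:
                v=R.from_matrix(Rm.T@Rt).as_rotvec(degrees=True); r=np.round(v/(n-i),1)
            p=p+Rm@d; Rm=Rm@R.from_rotvec(r,degrees=True).as_matrix()
            rows.append([*d,*r])
    print(len(rows),"rows -> ",p.round(4))
    for k in range(0,len(rows),20):
        print("["+", ".join(f"{v:g}" for r in rows[k:k+20] for v in (np.array(r)+0.))+"]")
E
python3 - <<'E'
from plan import *
plan([(.185,-.39,.27,None),(.31,-.285,.3,None),(.42,-.12,.3,None),(.46,.05,.3,None),(.52,.22,.26,-6.9),(.606,.335,.2,-6.9)])
E
```

```text
22 rows ->  [0.6058 0.3352 0.1998]
[0, -0.0545, -0.0095, 0, 0, 0, 0, -0.0545, -0.01, 0, 0, 0, -0.0005, -0.0545, -0.0095, 0, 0, 0, 0, -0.055, -0.0095, 0, 0, 0, 0.0525, -0.0135, -0.01, 0, 0, 0, 0.053, -0.014, -0.01, 0, 0, 0, 0.0525, -0.0135, -0.01, 0, 0, 0, 0.0425, -0.0255, 0, 0, 0, 0, 0.0425, -0.0255, 0, 0, 0, 0, 0.0425, -0.0255, 0, 0, 0, 0, 0.043, -0.0255, 0, 0, 0, 0, 0.027, -0.034, 0, 0, 0, 0, 0.0275, -0.034, 0, 0, 0, 0, 0.027, -0.034, 0, 0, 0, 0, 0.0275, -0.034, 0, 0, 0, 0, 0.032, -0.032, 0.01, 0, 0, 8.1, 0.0265, -0.036, 0.01, 0, 0, 8.1, 0.022, -0.0395, 0.01, 0, 0, 8.1, 0.0155, -0.0425, 0.01, 0, 0, 8, 0.024, -0.0415, 0.02, 0, 0, 0]
[0.024, -0.0415, 0.02, 0, 0, 0, 0.0235, -0.0415, 0.02, 0, 0, 0]
```

Emit:
{"api": "arm_command", "payload": {"targets": [0,-0.0545,-0.0095,0,0,0,0,-0.0545,-0.01,0,0,0,0,-0.0545,-0.0095,0,0,0,0,-0.055,-0.0095,0,0,0,0.0525,-0.0135,-0.01,0,0,0,0.053,-0.014,-0.01,0,0,0,0.0525,-0.0135,-0.01,0,0,0], "jaw": 1}}

```text
time_s: 2.33
tool_pos: [0.3115, -0.2837, 0.3006]
ee_rot: [0.001, 0.976, 0.22, 0.0]
wrist_force: [-0.0, -0.9, 0.5]
grip_width: 0.0003
```

```bash
python3 - <<'E'
from plan import *
plan([(.42,-.12,.3,None),(.46,.05,.3,None),(.52,.22,.26,-6.9),(.606,.335,.2,-6.9)])
E
```

```text
15 rows ->  [0.6059 0.335  0.1998]
[0.042, -0.0255, 0, 0, 0, 0, 0.042, -0.025, 0.0005, 0, 0, 0, 0.042, -0.0255, 0, 0, 0, 0, 0.0425, -0.0255, 0, 0, 0, 0, 0.027, -0.034, 0, 0, 0, 0, 0.0275, -0.034, 0, 0, 0, 0, 0.027, -0.034, 0, 0, 0, 0, 0.0275, -0.034, 0, 0, 0, 0, 0.0315, -0.032, 0.01, 0, 0, 8.1, 0.027, -0.036, 0.01, 0, 0, 8.1, 0.0215, -0.04, 0.01, 0, 0, 8, 0.016, -0.042, 0.0095, 0.1, -0.1, 8.1, 0.024, -0.0415, 0.02, 0, 0, 0, 0.0235, -0.0415, 0.02, 0, 0, 0, 0.024, -0.0415, 0.0205, 0, 0, 0]
```

Emit:
{"api": "arm_command", "payload": {"targets": [0.042,-0.0255,0,0,0,0,0.042,-0.025,0.0005,0,0,0,0.042,-0.0255,0,0,0,0,0.0425,-0.0255,0,0,0,0,0.027,-0.034,0,0,0,0,0.0275,-0.034,0,0,0,0,0.027,-0.034,0,0,0,0,0.0275,-0.034,0,0,0,0,0.0315,-0.032,0.01,0,0,8.1,0.027,-0.036,0.01,0,0,8.1,0.0215,-0.04,0.01,0,0,8,0.016,-0.042,0.0095,0,0,8.1,0.024,-0.0415,0.02,0,0,0,0.0235,-0.0415,0.02,0,0,0,0.024,-0.0415,0.0205,0,0,0,0,0,0,0,0,0]}}

```text
time_s: 4.32
tool_pos: [0.6036, 0.3367, 0.1961]
ee_rot: [0.0, 0.998, -0.059, -0.002]
wrist_force: [-1.1, -0.1, -0.3]
grip_width: -0.0
```

```bash
python3 - <<'E'
from plan import *
from bench import eyes
import pickle
s=arm.get_state(); print(s["tool_pos"],s["ee_rot"],s["q"].round(2),s["wrist_force"],s["time_s"])
for n in ["side","wrist"]:
    p=eyes.read_camera(n); pickle.dump(p,open(f"pics/{n}2.pkl","wb")); cv2.imwrite(f"pics/{n}2.png",p["image"][:,:,::-1])
    print(proj(p,s["tool_pos"]))
plan([(.606,.335,.04,-6.9)])
E
```

```text
[0.60360362 0.33666032 0.1960728 ] [ 3.03478102e-05  9.98283724e-01 -5.85281825e-02 -2.01425029e-03] [-0.28  0.69 -0.47  1.42  0.33  1.11 -2.49] [-1.13271839 -0.1068508  -0.32310719] 4.325
[[274.62052111 383.81271843]]
[[315.17702034 304.4037905 ]]
3 rows ->  [0.6058 0.335  0.0398]
[0.0005, -0.0005, 0.053, 0, 0, 0, 0.0005, -0.0005, 0.053, 0, 0, 0, 0.0005, -0.0005, 0.053, 0, 0, 0]
```

View pics/side2.png

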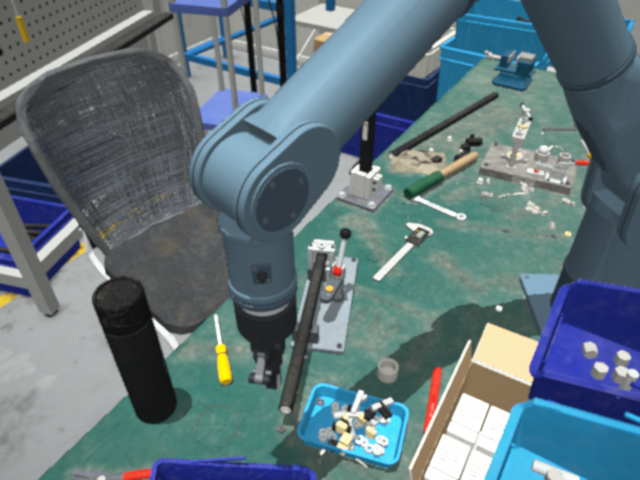

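View pics/wrist2.png

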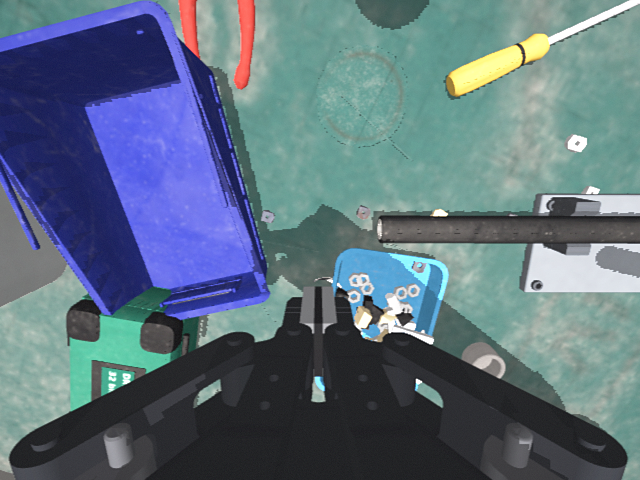

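```bash
python3 - <<'E'
from fit import *
x=run(); P=pickle.load(open("pics/wrist2.pkl","rb"))
print(ray(P,(379,229),.0475), W((.048,x[4],.0475),x))
print("plate corner",ray(P,(525,291),.012),W((-.03,.14,.012),x),ray(P,(538,195),.012),W((.075,.14,.012),x))
for z in (0,.06,.12): print("bin",ray(T,(163,240),z),ray(T,(163,205),z),ray(P,(268,300),z),ray(P,(230,100),z))
print("tray rim",ray(P,(345,250),.04),ray(P,(445,262),.04))
E
```

```text
[[0.59871332 0.2802507  0.0475    ]] [0.59961041 0.27877011 0.0475    ]
plate corner [[0.50324394 0.12421916 0.012     ]] [0.50246318 0.12462683 0.012     ] [[0.60534537 0.11686126 0.012     ]] [0.6067084  0.11205972 0.012     ]
bin [[0.5583473  0.40344398 0.        ]] [[0.66102757 0.40798214 0.        ]] [[0.52019024 0.40110865 0.        ]] [[0.7281584  0.40380847 0.        ]]
bin [[0.54648208 0.38443621 0.06      ]] [[0.64492831 0.38878724 0.06      ]] [[0.54721581 0.38805037 0.06      ]] [[0.71839927 0.39027265 0.06      ]]
bin [[0.53461687 0.36542845 0.12      ]] [[0.62882904 0.36959235 0.12      ]] [[0.57424138 0.37499208 0.12      ]] [[0.70864015 0.37673682 0.12      ]]
tray rim [[0.58034931 0.31222119 0.04      ]] [[0.55714551 0.21883941 0.04      ]]
```

```bash
python3 - <<'E'
from plan import *
plan([(.6033,.3125,.09,-6.9),(.6033,.3125,.041,-6.9,.025)])
E
```

```text
4 rows ->  [0.6031 0.3126 0.0408]
[0.001, 0.0105, 0.0545, 0, 0, 0, 0.0005, 0.0105, 0.0545, 0, 0, 0, 0, 0, 0.0245, 0, 0, 0, 0, 0, 0.0245, 0, 0, 0]
```

Emit:
{"api": "arm_command", "payload": {"targets": [0.001,0.0105,0.0545,0,0,0,0.0005,0.0105,0.0545,0,0,0,0,0,0.0245,0,0,0,0,0,0.0245,0,0,0,0,0,0,0,0,0,0,0,0,0,0,0]}}

```text
time_s: 5.18
tool_pos: [0.6044, 0.3135, 0.0429]
ee_rot: [-0.001, 0.998, -0.06, 0.001]
wrist_force: [-0.2, -0.0, 0.3]
grip_width: -0.0001
```

```bash
python3 - <<'E'
from plan import *
from bench import eyes
import pickle
s=arm.get_state(); print(s["tool_pos"],s["ee_rot"],s["wrist_force"],s["time_s"])
for n in ["side","wrist"]:
    p=eyes.read_camera(n); pickle.dump(p,open(f"pics/{n}3.pkl","wb")); cv2.imwrite(f"pics/{n}3.png",p["image"][:,:,::-1])
    if n=="side": crop(p["image"],(220,300,420,450),4,"pics/side3c.png")
E
```

```text
[0.60441608 0.31351896 0.04289488] [-6.93599476e-04  9.98198503e-01 -5.99856869e-02  9.92185884e-04] [-0.18396241 -0.01143959  0.29175889] 5.175
```

View pics/side3c.png

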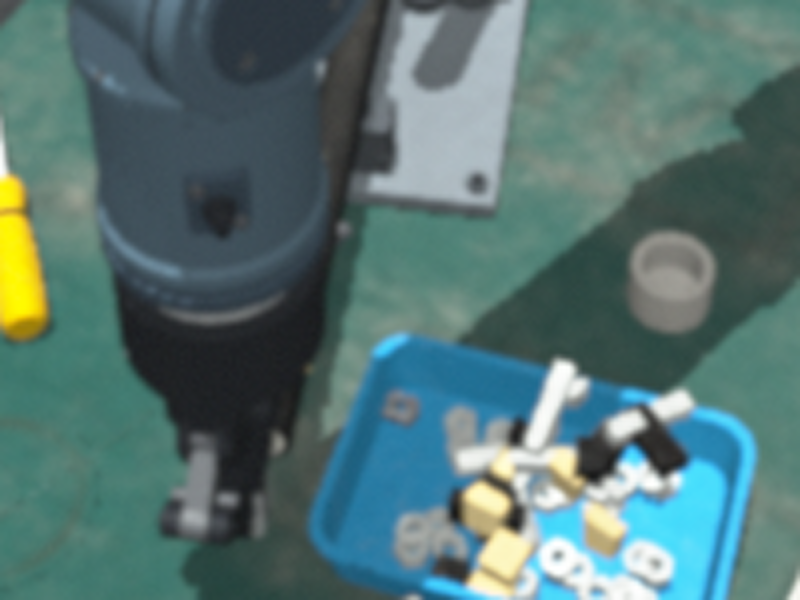

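View pics/wrist3.png

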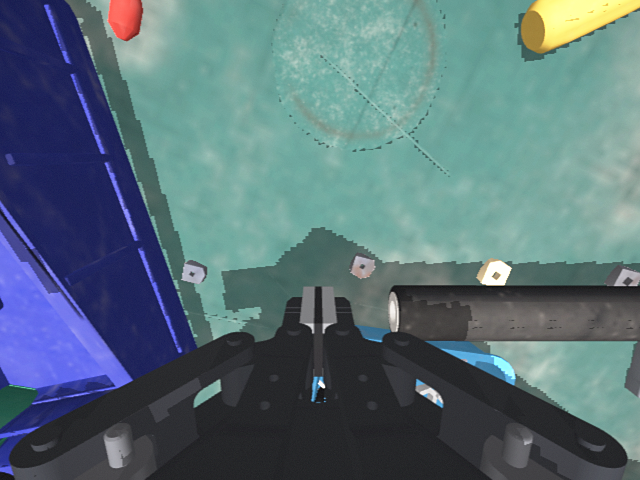

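```bash
python3 - <<'E'
from fit import *
P=pickle.load(open("pics/wrist3.pkl","rb"))
print(ray(P,[(393,312),(393,288),(393,336)],.0475)); print(proj(P,[[.6044,.3135,.0429]]))
# fixture angle line
E
```

```text
[[0.59913519 0.28024309 0.0475    ]
 [0.61093433 0.27954534 0.0475    ]
 [0.58681557 0.28097162 0.0475    ]]
[[319.20194256 305.01143486]]
```

Emit:
{"api": "arm_command", "payload": {"targets": [-0.001,0.006,0.001,0,0,0,0,0.006,0.001,0,0,0,0,0.003,0,0,0,0,0,0.002,0,0,0,0,0,0.002,0,0,0,0,0,0.002,0,0,0,0,0,0.002,0,0,0,0,0,0.002,0,0,0,0]}}

```text
time_s: 6.28
tool_pos: [0.5994, 0.2883, 0.0393]
ee_rot: [-0.0, 0.998, -0.06, -0.0]
wrist_force: [0.4, 0.8, -0.3]
grip_width: -0.0001
```

```bash
cat > look.py <<'E'
import sys; from plan import *; from bench import eyes; import pickle
tag=sys.argv[1]
s=arm.get_state(); print(s["tool_pos"].round(4),s["wrist_force"].round(2),s["time_s"])
for n in sys.argv[2:]:
    p=eyes.read_camera(n); pickle.dump(p,open(f"pics/{n}{tag}.pkl","wb")); cv2.imwrite(f"pics/{n}{tag}.png",p["image"][:,:,::-1])
E
python3 look.py 4 wrist
```

```text
[0.5994 0.2883 0.0393] [ 0.41  0.8  -0.28] 6.275
```

View pics/wrist4.png

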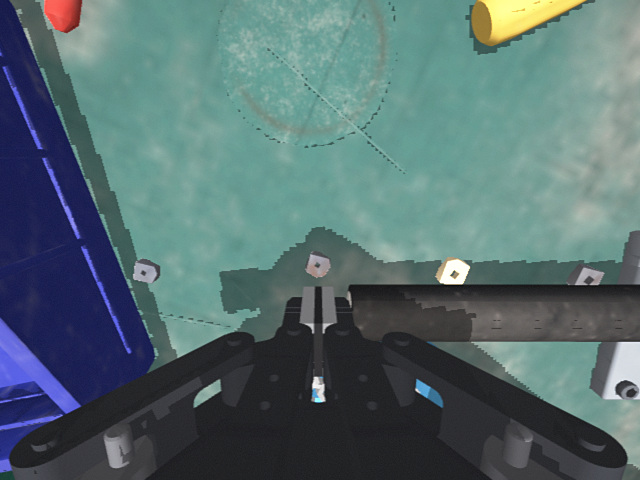

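Emit:
{"api": "arm_command", "payload": {"targets": [0,0.002,0,0,0,0,0,0.002,0,0,0,0,0,0.002,0,0,0,0,0,0.002,0,0,0,0,0,0.002,0,0,0,0,0,0.002,0,0,0,0]}}

```text
time_s: 7.08
tool_pos: [0.5981, 0.2762, 0.0393]
ee_rot: [0.0, 0.998, -0.06, -0.0]
wrist_force: [-0.2, 0.7, -0.6]
grip_width: 0.0002
```

```bash
python3 look.py 5 wrist top; python3 - <<'E'
from fit import *
P=pickle.load(open("pics/top5.pkl","rb")); crop(P["image"],(190,200,380,280),4,"pics/top5c.png")
E
```

```text
[0.5981 0.2762 0.0393] [-0.18  0.67 -0.64] 7.075
```

View pics/top5c.png

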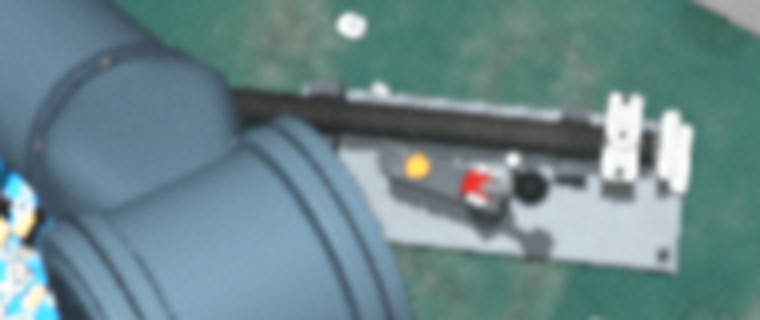

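View pics/wrist5.png

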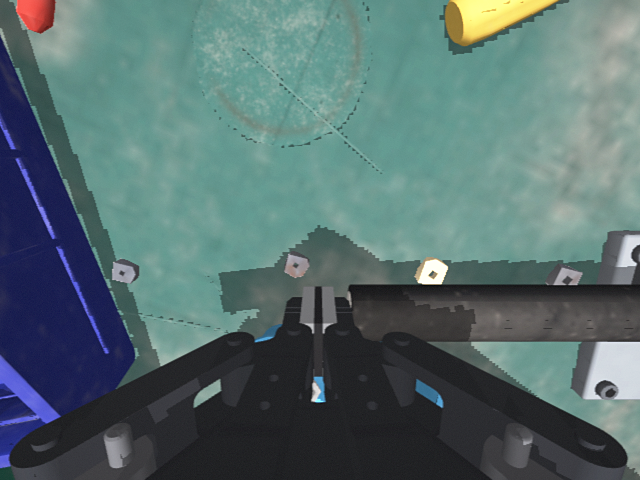

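Emit:
{"api": "arm_command", "payload": {"targets": [0,0.001,0,0,0,0,0,0.001,0,0,0,0]}}

```text
time_s: 7.42
tool_pos: [0.5978, 0.2744, 0.0392]
ee_rot: [-0.0, 0.998, -0.06, -0.0]
wrist_force: [0.3, 1.2, -0.3]
grip_width: -0.0
```

Emit:
{"api": "arm_command", "payload": {"targets": [0,0.001,0,0,0,0,0,0.001,0,0,0,0]}}

```text
time_s: 7.68
tool_pos: [0.5976, 0.2726, 0.0393]
ee_rot: [-0.0, 0.998, -0.06, 0.0]
wrist_force: [0.1, 2.0, -0.5]
grip_width: 0.0002
```

Emit:
{"api": "arm_command", "payload": {"targets": [0,0.001,0,0,0,0,0,0.001,0,0,0,0]}}

```text
time_s: 7.92
tool_pos: [0.5975, 0.2726, 0.0397]
ee_rot: [-0.002, 0.998, -0.059, 0.0]
wrist_force: [1.1, 6.2, -0.5]
grip_width: -0.0001
```

```bash
cat > strap.py <<'E'
from fit import *
x=run(); YF=np.degrees(x[2])
def sp(th,r,n,z):
    w=W((r*np.cos(th)-n*np.sin(th), r*np.sin(th)+n*np.cos(th),z),x); return (*w,np.degrees(th)+YF)
E
python3 - <<'E'
from plan import *; from strap import *
s=arm.get_state()["tool_pos"]
a=sp(1.31,.058,.040,.17); print(a)
plan([(s[0]+.003,s[1]+.025,s[2],None,.013),(s[0]+.003,s[1]+.025,.17,None),a,(*a[:2],.067,a[3],.04)])
E
```

```text
(np.float64(0.4999111335375453), np.float64(0.05075398424853268), np.float64(0.17), np.float64(68.18344697537039))
16 rows ->  [0.5    0.0507 0.067 ]
[0, -0.0125, 0, 0, 0, 0, 0, -0.0125, 0, 0, 0, 0, 0, 0, -0.0435, 0, 0, 0, 0, -0.0005, -0.0435, 0, 0, 0, 0, 0, -0.043, 0, 0, 0, -0.009, 0.032, 0, 0, 0, -9.4, -0.014, 0.0305, -0.0005, 0, 0, -9.4, -0.0185, 0.0275, 0, 0, 0, -9.4, -0.023, 0.024, 0, 0, 0, -9.4, -0.0265, 0.02, 0, 0, 0, -9.3, -0.0295, 0.0155, -0.0005, 0, -0.1, -9.4, -0.0315, 0.0105, 0, 0, 0, -9.3, -0.033, 0.0055, 0, -0.1, -0.1, -9.4, 0, 0, 0.0345, 0, 0, 0, 0, 0, 0.034, 0, 0, 0, 0, 0, 0.0345, 0, 0, 0]
```

Emit:
{"api": "arm_command", "payload": {"targets": [0,-0.0125,0,0,0,0,0,-0.0125,0,0,0,0,0,0,-0.0435,0,0,0,0,0,-0.0435,0,0,0,0,0,-0.043,0,0,0,-0.009,0.032,0,0,0,-9.4,-0.014,0.0305,-0.0005,0,0,-9.4,-0.0185,0.0275,0,0,0,-9.4,-0.023,0.024,0,0,0,-9.4,-0.0265,0.02,0,0,0,-9.3,-0.0295,0.0155,-0.0005,0,0,-9.4,-0.0315,0.0105,0,0,0,-9.3,-0.033,0.0055,0,0,0,-9.4,0,0,0,0,0,0]}}

```text
time_s: 9.68
tool_pos: [0.499, 0.0457, 0.1699]
ee_rot: [0.0, 0.829, 0.559, -0.001]
wrist_force: [0.8, 0.3, -0.1]
grip_width: -0.0001
```

```bash
python3 look.py 6 wrist side; python3 - <<'E'
from fit import *
P=pickle.load(open("pics/side6.pkl","rb")); crop(P["image"],(240,220,400,420),3,"pics/side6c.png")
E
```

```text
[0.499  0.0457 0.1699] [ 0.81  0.3  -0.11] 9.675
```

View pics/side6c.png

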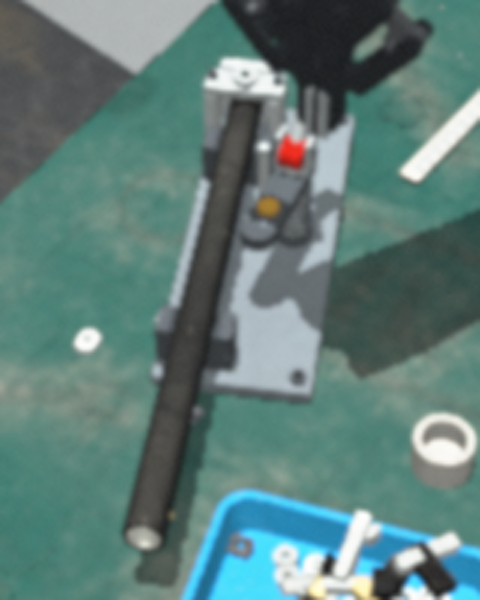

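View pics/wrist6.png

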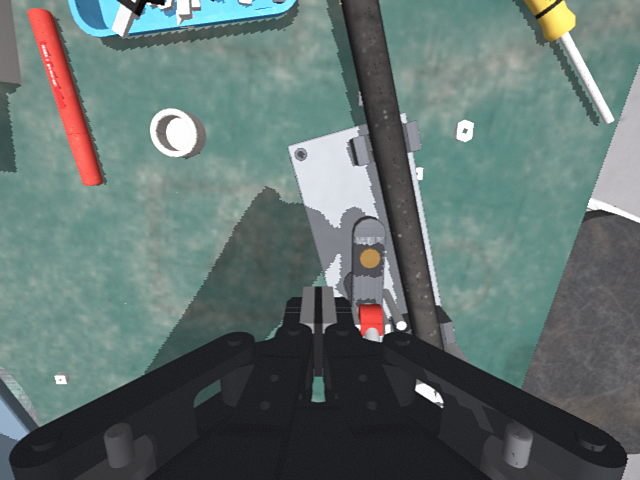

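```bash
python3 - <<'E'
from plan import *; from strap import *
P=pickle.load(open("pics/wrist6.pkl","rb"))
b=ray(P,(370,258),.0845)[0]; print("button wrist",b,"model",sp(1.31,.048,0,.0845))
print("nose end",ray(P,(368.5,218),.0795)[0],sp(1.31,.077,0,.0795))
print("white pin",ray(P,(401,326),.078)[0],W((.024,-.0165,.078),x))
Q=pickle.load(open("pics/side6.pkl","rb"))
print("tube end now side",ray(Q,(240+143/3,220+537/3),.0475)[0])
a=sp(1.31,.058,.040,.17)
plan([(*a[:2],.12,a[3],.03),(*a[:2],.067,a[3],.03)])
E
```

```text
button wrist [0.53185899 0.02755255 0.0845    ] model (np.float64(0.5333299128247484), np.float64(0.026604756704919495), np.float64(0.0845), np.float64(68.18344697537039))
nose end [0.54104617 0.05429704 0.0795    ] (np.float64(0.5441073586819851), np.float64(0.05352773315245091), np.float64(0.0795), np.float64(68.18344697537039))
white pin [ 0.53575475 -0.03702341  0.078     ] [ 0.53734403 -0.03721129  0.078     ]
tube end now side [0.59768758 0.26005405 0.0475    ]
4 rows ->  [0.4998 0.0507 0.067 ]
[0.001, -0.0005, 0.025, 0, 0, -0.1, 0.0005, -0.0005, 0.0255, 0, 0, -0.1, 0, 0, 0.0265, 0, 0, 0, 0, 0, 0.0265, 0, 0, 0]
```

Emit:
{"api": "arm_command", "payload": {"targets": [0.005,-0.0005,0.025,0,0,0,0,-0.0005,0.0255,0,0,0,0,0,0.0265,0,0,0,0,0,0.0265,0,0,0,0,0,0,0,0,0]}}

```text
time_s: 10.4
tool_pos: [0.4997, 0.055, 0.0656]
ee_rot: [-0.001, 0.828, 0.561, -0.001]
wrist_force: [0.1, -0.2, 0.2]
grip_width: -0.0004
```

```bash
python3 look.py 7 wrist;python3 - <<'E'
from plan import *; from strap import *
wp=[sp(1.31,.058,.027,.067)+(.003,)]
for th in np.arange(1.22,-.01,-.0872): wp.append(sp(th,.058,.026,.067)+(.012,))
plan(wp,turn=5.1)
E
```

```text
[0.4997 0.055  0.0656] [ 0.1  -0.17  0.24] 10.4
21 rows ->  [0.5761 0.0006 0.0668]
[-0.001, 0.003, 0, 0, 0, 0, -0.0005, 0.0025, 0, 0, 0, 0, -0.001, 0.003, 0, 0, 0, 0, -0.001, 0.0025, 0, 0, 0, 0, -0.001, 0.003, -0.0005, -0.1, 0, 0, 0.001, 0.003, 0, 0, 0, 2.6, 0.0015, 0.003, 0, 0, 0, 2.6, 0.002, 0.0055, 0, 0, 0, 5, 0.002, 0.005, 0, 0, 0, 5, 0.002, 0.005, 0, 0, 0, 5, 0.002, 0.0055, 0, 0, 0, 5, 0.002, 0.005, 0, 0, 0, 5, 0.002, 0.005, 0, 0, 0, 5, 0.0025, 0.005, 0, 0, 0, 4.9, 0.002, 0.0055, 0, 0, 0, 5, 0.002, 0.005, 0, 0, 0, 5, 0.002, 0.005, 0.0005, 0, 0, 5, 0.002, 0.0055, 0, 0, 0, 5, 0.002, 0.005, 0, 0, 0, 5, 0.002, 0.005, 0, 0, 0, 5]
[0.002, 0.0055, 0, 0, 0, 5]
```

View pics/wrist7.png

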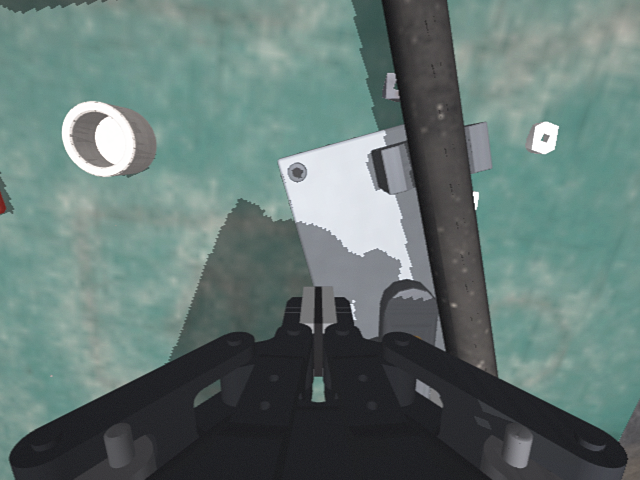

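Emit:
{"api": "arm_command", "payload": {"targets": [-0.001,0.003,-0.0015,0,0,0,-0.0005,0.0025,0,0,0,0,-0.001,0.003,0,0,0,0,-0.001,0.0025,0,0,0,0,-0.001,0.003,0,0,0,0,0.001,0.003,0,0,0,2.6,0.0015,0.003,0,0,0,2.6,0.002,0.0055,0,0,0,5,0.002,0.005,0,0,0,5]}}

```text
time_s: 11.58
tool_pos: [0.5294, 0.0424, 0.0682]
ee_rot: [-0.0, 0.896, 0.444, -0.0]
wrist_force: [-3.0, 0.6, 2.6]
grip_width: -0.0002
```

```bash
python3 look.py 8 wrist
```

```text
[0.5294 0.0424 0.0682] [-2.95  0.6   2.63] 11.575
```

View pics/wrist8.png

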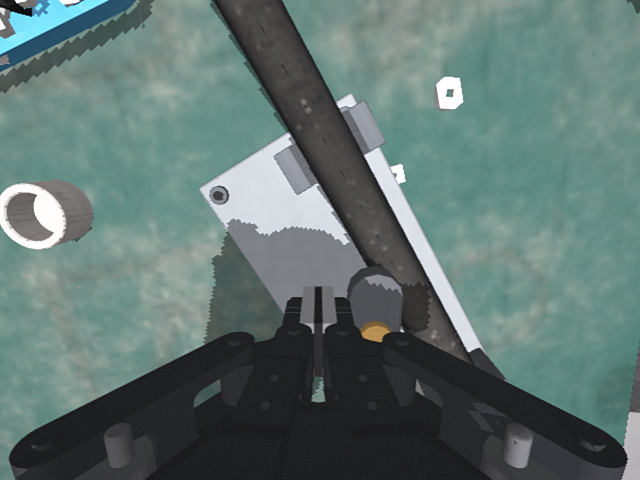

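```bash
python3 - <<'E'
from plan import *; from strap import *
wp=[sp(th,.058,.0265,.067)+(.012,) for th in np.arange(.96,.02,-.0872)]
plan(wp,turn=5.3)
s=arm.get_state()["tool_pos"]; print(s); d=(s[:2]-x[:2]); c,q=np.cos(x[2]),np.sin(x[2]); f=np.array([c*d[0]+q*d[1],-q*d[0]+c*d[1]]); th=np.radians(52.7)-x[2]
print(f, f@[np.cos(th),np.sin(th)], f@[-np.sin(th),np.cos(th)])
E
```

```text
11 rows ->  [0.5743 0.0066 0.0668]
[0.003, 0.003, 0.0015, 0, 0, 4.3, 0.002, 0.005, 0, 0, 0, 5, 0.0025, 0.005, 0, 0, 0, 5, 0.002, 0.0055, 0, 0, 0, 5, 0.002, 0.005, 0, 0, 0, 5, 0.002, 0.005, 0, 0, 0, 5, 0.002, 0.0055, 0, 0, 0, 5, 0.0025, 0.005, 0, 0, 0, 5, 0.002, 0.005, 0, 0, 0, 5, 0.002, 0.0055, 0, 0, 0, 5, 0.002, 0.005, 0, 0, 0, 5]
[0.53020858 0.04220805 0.06829486]
[0.0074104  0.06149442] 0.05677847550583044 0.02475243081738129
```

Emit:
{"api": "arm_command", "payload": {"targets": [0.003,0.0035,0.0005,0,0,4.3,0.002,0.005,0,0,0,5,0.0025,0.005,0,0,0,5,0.002,0.0055,0,0,0,5,0.002,0.005,0,0,0,5,0.002,0.005,0,0,0,5,0.002,0.0055,0,0,0,5,0.0025,0.005,0,0,0,5,0.002,0.005,0,0,0,5]}}

```text
time_s: 12.75
tool_pos: [0.5689, 0.0173, 0.0675]
ee_rot: [-0.0, 0.997, 0.074, -0.0]
wrist_force: [-2.7, 1.3, 0.4]
grip_width: -0.0
```

```bash
python3 look.py 9 wrist side; python3 - <<'E'
from plan import *; from strap import *
P=pickle.load(open("pics/side9.pkl","rb")); crop(P["image"],(240,220,400,420),3,"pics/side9c.png")
wp=[sp(th,.058,.025,.067)+(.006,) for th in [.12,.06,0]]
plan(wp,turn=3.6)
E
```

```text
[0.5689 0.0173 0.0675] [-2.66  1.25  0.43] 12.75
5 rows ->  [ 0.5761 -0.      0.0671]
[0.001, 0.0035, 0, 0, 0, 2.9, 0.001, 0.003, 0.0005, 0, 0, 2.8, 0.001, 0.0035, 0, 0, 0, 2.9, 0.0015, 0.0035, 0, 0, 0, 3.4, 0.0015, 0.0035, 0, 0, 0, 3.5]
```

View pics/wrist9.png

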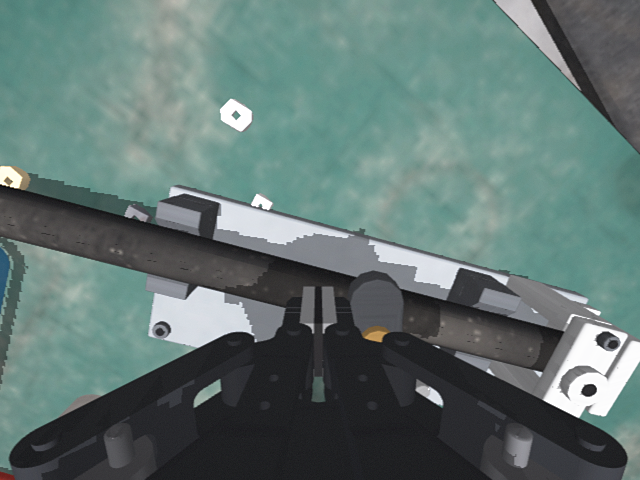

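View pics/side9c.png

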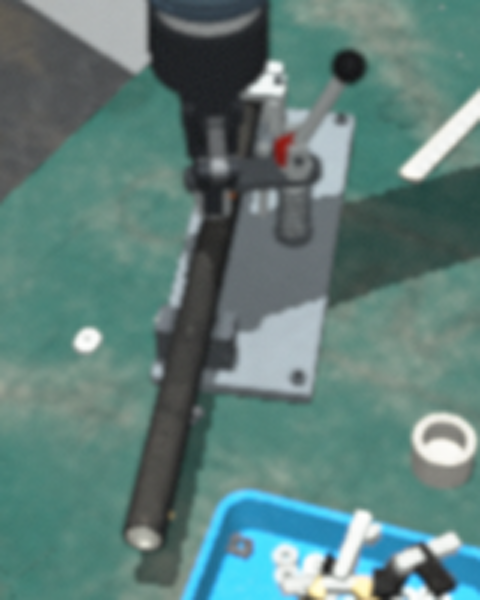

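Emit:
{"api": "arm_command", "payload": {"targets": [0.001,0.0035,0,0,0,2.9,0.001,0.003,0.0005,0,0,2.8,0.001,0.0035,0,0,0,2.9,0.001,0.003,0,0,0,3.4,0.001,0.002,0,0,0,3.5]}}

```text
time_s: 13.48
tool_pos: [0.5763, 0.0021, 0.0677]
ee_rot: [-0.0, 0.998, -0.062, 0.001]
wrist_force: [1.4, 1.7, -0.2]
grip_width: 0.0002
```

Emit:
{"api": "arm_command", "payload": {"targets": [0,0.001,0,0,0,0,0,0.001,0,0,0,0]}}

```text
time_s: 13.72
tool_pos: [0.5755, 0.0003, 0.0675]
ee_rot: [-0.0, 0.998, -0.06, 0.001]
wrist_force: [2.4, 2.2, -0.1]
grip_width: -0.0002
```

Emit:
{"api": "arm_command", "payload": {"targets": [0,0.001,0,0,0,0,0,0.001,0,0,0,0]}}

```text
time_s: 13.98
tool_pos: [0.5753, -0.0003, 0.0676]
ee_rot: [-0.001, 0.998, -0.059, 0.001]
wrist_force: [3.2, 6.6, -0.0]
grip_width: 0.0001
```

Emit:
{"api": "arm_command", "payload": {"targets": [0,0.001,0,0,0,0,0,0,0,0,0,0]}}

```text
time_s: 14.22
tool_pos: [0.5753, -0.0003, 0.0676]
ee_rot: [-0.002, 0.998, -0.059, 0.001]
wrist_force: [4.0, 6.5, -0.8]
grip_width: 0.0003
```

```bash
python3 - <<'E'
from plan import *; from strap import *
s=arm.get_state(); print(s["wrist_force"])
wp=[sp(0,.058,.037,.068)+(.012,),sp(0,.058,.037,.2),sp(0,.004,0,.2)]
plan(wp)
E
```

```text
[ 3.9547315   6.47879616 -0.81779327]
6 rows ->  [ 0.5192 -0.0182  0.2002]
[0.001, -0.0125, -0.0005, -0.2, -0.1, 0.1, 0, 0, -0.044, 0, 0, 0, 0, 0, -0.044, 0, 0, 0, 0, 0, -0.044, 0, 0, 0, -0.027, 0.0185, 0, 0, 0, 0, -0.0275, 0.0185, 0, 0, 0, 0]
```

Emit:
{"api": "arm_command", "payload": {"targets": [0,-0.0125,-0.0005,-0.2,0,0,0,0,-0.044,0,0,0,0,0,-0.044,0,0,0,0,0,-0.044,0,0,0,-0.027,0.0185,0,0,0,0,-0.0275,0.0185,0,0,0,0,0,0,0,0,0,0]}}

```text
time_s: 15.1
tool_pos: [0.5146, -0.0222, 0.1994]
ee_rot: [0.003, 0.998, -0.061, -0.002]
wrist_force: [0.3, -0.1, 0.6]
grip_width: -0.0
```

```bash
python3 look.py 10 wrist side; python3 - <<'E'
from plan import *; from strap import *
P=pickle.load(open("pics/side10.pkl","rb")); crop(P["image"],(240,180,400,380),3,"pics/side10c.png")
print(proj(P,[sp(t,.048,0,.0845)[:3] for t in (0,.05,.1)]))
print(proj(pickle.load(open("pics/wrist10.pkl","rb")),[sp(t,.048,0,.0845)[:3] for t in (0,.05,.1)]))
plan([sp(0,.004,0,.147)])
E
```

```text
[ 0.5146 -0.0222  0.1994] [ 0.33 -0.15  0.63] 15.1
[[315.09768852 269.63228369]
 [314.93693928 270.41846541]
 [314.83417002 271.21134654]]
[[311.5781483  179.13607097]
 [308.42288721 179.22669452]
 [305.27764386 179.47742574]]
1 rows ->  [ 0.5195 -0.0183  0.1468]
[0.002, -0.0025, 0.053, 0.2, 0, 0]
```

View pics/side10c.png

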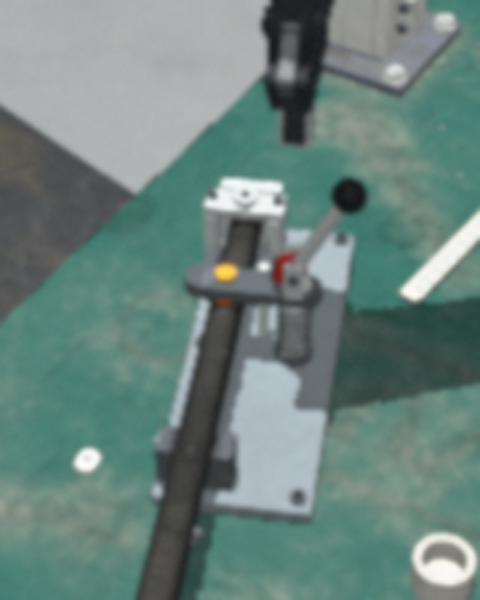

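View pics/wrist10.png

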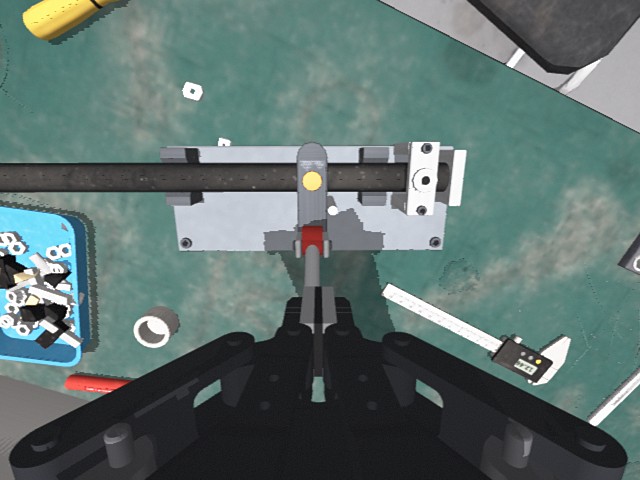

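Emit:
{"api": "arm_command", "payload": {"targets": [0.004,-0.004,0,0,0,0,0,0,0.026,0,0,0,0,0,0.026,0,0,0,0,0,0,0,0,0]}}

```text
time_s: 15.7
tool_pos: [0.5211, -0.016, 0.1462]
ee_rot: [0.002, 0.998, -0.059, -0.002]
wrist_force: [0.7, 0.1, 0.2]
grip_width: 0.0001
```

```bash
python3 look.py 11 side wrist; python3 - <<'E'
from plan import *; from strap import *
P=pickle.load(open("pics/side11.pkl","rb")); crop(P["image"],(270,190,390,340),4,"pics/side11c.png")
s=arm.get_state()["tool_pos"]; d=(s[:2]-x[:2]); c,q=np.cos(x[2]),np.sin(x[2]); print("fix",c*d[0]+q*d[1],-q*d[0]+c*d[1])
wp=[]
for ph in np.radians([66,60,54,48,43]):
    wp.append(sp(0,-.075*np.cos(ph)+.012+.011-.001,0,.0945+.075*np.sin(ph)-.005)+(.006,))
plan(wp)
E
```

```text
[ 0.5211 -0.016   0.1462] [0.68 0.15 0.15] 15.7
fix 0.006909476401287803 0.0026875131738619074
12 rows ->  [ 0.4827 -0.0138  0.1408]
[-0.004, 0.0005, -0.0025, 0, 0, 0, -0.0035, 0.001, -0.0025, 0.1, 0, 0, -0.004, 0.0005, -0.0025, 0, 0, 0, -0.004, 0.0005, -0.002, 0.1, 0, 0, -0.0035, 0, 0.0015, 0, 0, 0, -0.0035, 0, 0.002, 0, 0, 0, -0.003, 0, 0.002, 0, 0, 0, -0.0035, 0, 0.002, 0, 0, 0, -0.003, 0, 0.0025, 0, 0, 0, -0.003, 0, 0.0025, 0, 0, 0, -0.0025, 0, 0.0025, 0, 0, 0, -0.0025, 0, 0.002, 0, 0, 0]
```

View pics/side11c.png

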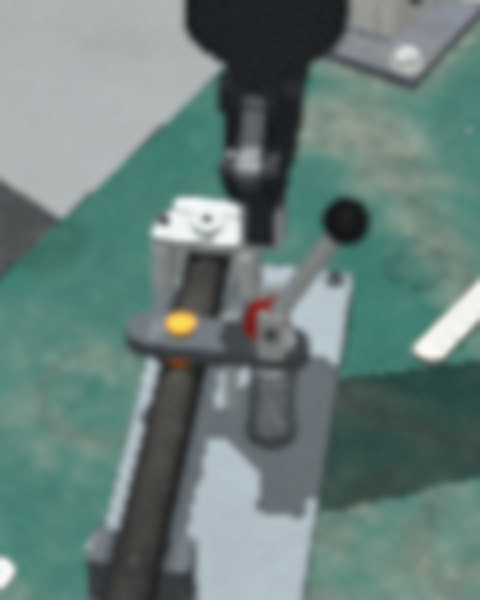

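View pics/wrist11.png

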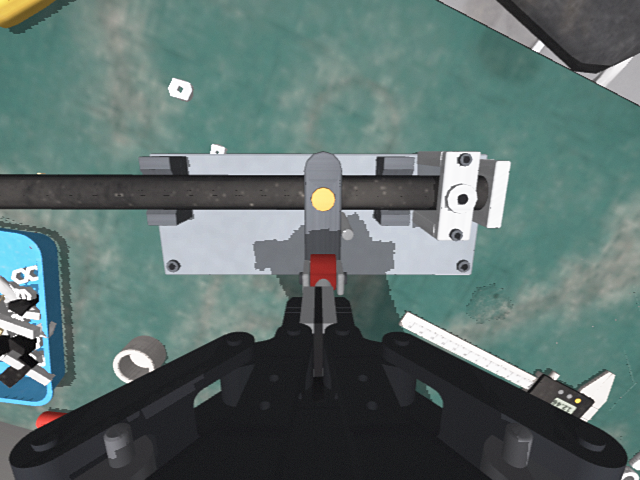

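Emit:
{"api": "arm_command", "payload": {"targets": [-0.004,0.001,-0.0025,0,0,0,-0.004,0.001,-0.0025,0,0,0,-0.004,0.0005,-0.002,0,0,0,-0.004,0,0,0,0,0,-0.003,0,0.001,0,0,0]}}

```text
time_s: 16.42
tool_pos: [0.5032, -0.017, 0.1542]
ee_rot: [0.002, 0.998, -0.06, 0.001]
wrist_force: [3.6, -0.1, 2.6]
grip_width: -0.0002
```

Emit:
{"api": "arm_command", "payload": {"targets": [-0.0035,0,0.002,0,0,0,-0.003,0,0.002,0,0,0,-0.0035,0,0.002,0,0,0,-0.003,0,0.002,0,0,0,-0.003,0,0.002,0,0,0]}}

```text
time_s: 17.05
tool_pos: [0.4867, -0.015, 0.1438]
ee_rot: [0.002, 0.998, -0.06, -0.0]
wrist_force: [3.3, 0.2, 2.8]
grip_width: -0.0003
```

```bash
python3 look.py 12 side; python3 - <<'E'
from plan import *; from strap import *
P=pickle.load(open("pics/side12.pkl","rb")); crop(P["image"],(270,190,390,340),4,"pics/side12c.png")
s=arm.get_state()["tool_pos"]; d=(s[:2]-x[:2]); c,q=np.cos(x[2]),np.sin(x[2]); print("fix",c*d[0]+q*d[1],-q*d[0]+c*d[1])
for a in (66,55,50,45,40,35,30,0):
  ph=np.radians(a); print(a,(proj(P,sp(0,-.075*np.cos(ph),0,.0945+.075*np.sin(ph))[:3])-[270,190])*4)
E
```

```text
[ 0.4867 -0.015   0.1438] [3.25 0.21 2.77] 17.05
fix -0.029425868329119052 -0.0004730572941074166
66 [[339.36883553 214.99438319]]
55 [[364.46465732 228.74814666]]
50 [[374.72178263 236.07631921]]
45 [[384.1402353  243.98691051]]
40 [[392.64569132 252.40898967]]
35 [[400.17333813 261.26782152]]
30 [[406.66833897 270.48578493]]
0 [[422.18315186 328.85084272]]
```

View pics/side12c.png

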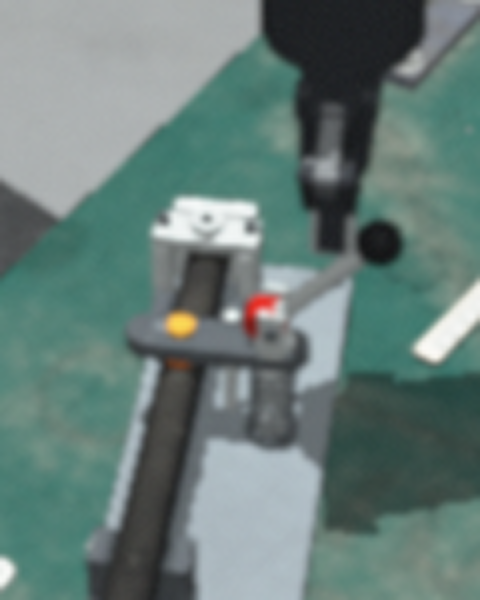

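Emit:
{"api": "arm_command", "payload": {"targets": [0.004,0,-0.014,0,0,0,0,0,-0.014,0,0,0,-0.016,0,0,0,0,0,-0.015,0,0,0,0,0,0,0,0,0,0,0,0,0,0,0,0,0]}}

```text
time_s: 17.85
tool_pos: [0.4604, -0.0118, 0.1721]
ee_rot: [0.002, 0.998, -0.06, 0.0]
wrist_force: [0.6, -0.0, -0.3]
grip_width: -0.0001
```

```bash
python3 look.py 13 side; python3 - <<'E'
from plan import *; from strap import *
P=pickle.load(open("pics/side13.pkl","rb")); crop(P["image"],(270,190,390,340),4,"pics/side13c.png")
s=arm.get_state()["tool_pos"]; d=(s[:2]-x[:2]); c,q=np.cos(x[2]),np.sin(x[2]); print("fix",c*d[0]+q*d[1],-q*d[0]+c*d[1])
wp=[]
for a in range(48,-4,-4):
  ph=np.radians(a); wp.append(sp(0,-.075*np.cos(ph)-.003,0,.0945+.075*np.sin(ph)+.0115)+(.006,))
plan(wp)
E
```

```text
[ 0.4604 -0.0118  0.1721] [ 0.6  -0.02 -0.26] 17.85
fix -0.05527939878526237 -0.0004609532247103537
14 rows ->  [ 0.4383 -0.0086  0.106 ]
[0.001, 0, 0.005, 0.1, 0, 0, 0.001, -0.0005, 0.0055, 0.1, 0, 0, -0.0035, 0, 0.0035, 0, 0, 0, -0.0035, 0, 0.004, 0, 0, 0, -0.0035, 0, 0.004, 0, 0, 0, -0.003, 0, 0.0045, 0, 0, 0, -0.0025, 0, 0.0045, 0, 0, 0, -0.0025, 0, 0.0045, 0, 0, 0, -0.0015, 0, 0.005, 0, 0, 0, -0.002, 0, 0.005, 0, 0, 0, -0.001, 0, 0.005, 0, 0, 0, -0.001, 0, 0.005, 0, 0, 0, -0.0005, 0, 0.0055, 0, 0, 0, 0, 0, 0.005, 0, 0, 0]
```

View pics/side13c.png

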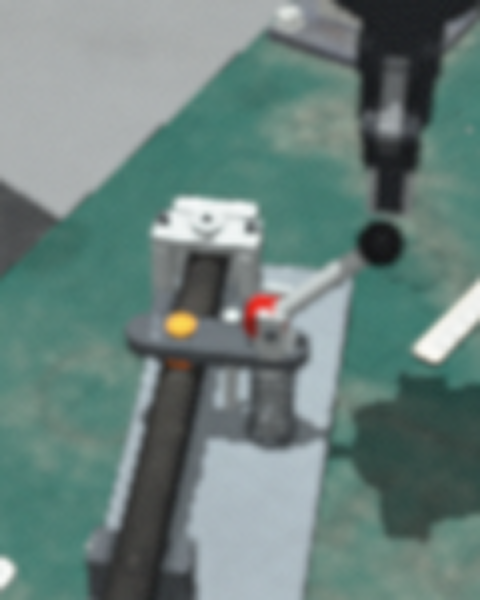

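Emit:
{"api": "arm_command", "payload": {"targets": [0,0,0.005,0,0,0,0,0,0.0055,0,0,0,-0.002,0,0.0035,0,0,0,-0.0035,0,0.004,0,0,0,-0.0035,0,0.004,0,0,0,-0.003,0,0.0045,0,0,0,-0.0025,0,0.0045,0,0,0]}}

```text
time_s: 18.77
tool_pos: [0.4431, -0.0098, 0.1403]
ee_rot: [0.002, 0.998, -0.06, -0.003]
wrist_force: [-7.8, 1.7, 9.6]
grip_width: 0.0001
```

```bash
python3 look.py 14 side; python3 - <<'E'
from plan import *; from strap import *
P=pickle.load(open("pics/side14.pkl","rb")); crop(P["image"],(270,190,390,340),4,"pics/side14c.png")
E
```

```text
[ 0.4431 -0.0098  0.1403] [-7.77  1.71  9.57] 18.775
```

View pics/side14c.png

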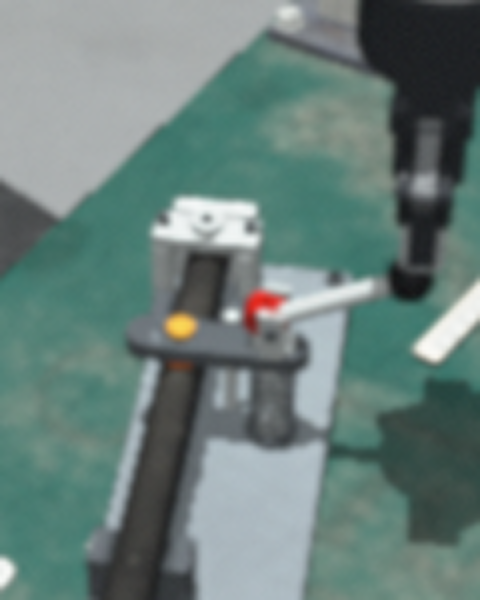

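Emit:
{"api": "arm_command", "payload": {"targets": [-0.002,0,0.004,0,0,0,-0.002,0,0.004,0,0,0,-0.001,0,0.004,0,0,0,-0.001,0,0.004,0,0,0]}}

```text
time_s: 19.32
tool_pos: [0.4381, -0.0093, 0.1243]
ee_rot: [0.002, 0.998, -0.06, -0.002]
wrist_force: [-4.2, 1.2, 5.5]
grip_width: -0.0002
```

```bash
python3 look.py 15 side; python3 - <<'E'
from plan import *; from strap import *
P=pickle.load(open("pics/side15.pkl","rb")); crop(P["image"],(270,190,390,340),4,"pics/side15c.png")
E
```

```text
[ 0.4381 -0.0093  0.1243] [-4.2   1.15  5.51] 19.325
```

View pics/side15c.png

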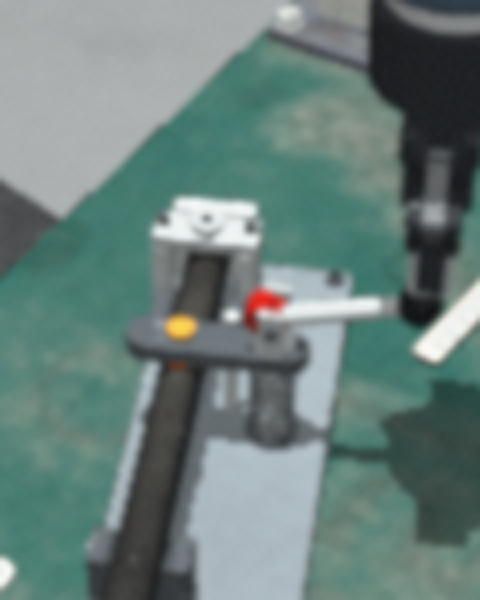

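Emit:
{"api": "arm_command", "payload": {"targets": [-0.001,0,0.004,0,0,0,0,0,0.004,0,0,0,0,0,0.004,0,0,0,0,0,0.003,0,0,0]}}

```text
time_s: 19.88
tool_pos: [0.4377, -0.0093, 0.1095]
ee_rot: [0.002, 0.998, -0.06, -0.001]
wrist_force: [-3.3, 0.0, 5.7]
grip_width: -0.0001
```

Emit:
{"api": "arm_command", "payload": {"targets": [0,0,0.002,0,0,0,0,0,0.001,0,0,0]}}

```text
time_s: 20.12
tool_pos: [0.4382, -0.0094, 0.1066]
ee_rot: [0.002, 0.998, -0.06, -0.001]
wrist_force: [-4.4, 0.5, 6.0]
grip_width: -0.0001
```

Emit:
{"api": "arm_command", "payload": {"targets": [0,0,0.001,0,0,0,0,0,0.001,0,0,0]}}

```text
time_s: 20.38
tool_pos: [0.4384, -0.0093, 0.1054]
ee_rot: [0.002, 0.998, -0.06, -0.001]
wrist_force: [-9.8, -0.8, 21.8]
grip_width: -0.0003
```

Emit:
{"api": "arm_command", "payload": {"targets": [0,0,0.001,0,0,0,0,0,0.001,0,0,0]}}

```text
time_s: 20.62
tool_pos: [0.4384, -0.0094, 0.1045]
ee_rot: [0.003, 0.998, -0.06, -0.001]
wrist_force: [-14.8, 0.1, 41.8]
grip_width: 0.0001
```

Emit:
{"api": "arm_command", "payload": {"targets": [0,0,-0.004,0,0,0,0,0,-0.02,0,0,0,0,0,-0.04,0,0,0,0,0,-0.05,0,0,0,-0.02,-0.03,-0.05,0,0,0,0,0,0,0,0,0,0,0,0,0,0,0]}}

```text
time_s: 21.5
tool_pos: [0.4228, 0.0227, 0.2665]
ee_rot: [0.002, 0.998, -0.06, 0.0]
wrist_force: [-0.5, 0.4, -1.0]
grip_width: -0.0003
```

```bash
python3 look.py 16 side wrist top; python3 - <<'E'
from plan import *; from strap import *
P=pickle.load(open("pics/side16.pkl","rb")); crop(P["image"],(270,220,390,370),4,"pics/side16c.png")
for a in (10,5,0,-5):
  ph=np.radians(a); print(a,(proj(P,sp(0,-.075*np.cos(ph),0,.0945+.075*np.sin(ph))[:3])-[270,220])*4)
T2=pickle.load(open("pics/top16.pkl","rb")); crop(T2["image"],(190,200,380,280),4,"pics/top16c.png")
E
```

```text
[0.4228 0.0227 0.2665] [-0.47  0.45 -0.97] 21.5
10 [[421.5868986  189.34634281]]
5 [[422.45788131 199.15751389]]
0 [[422.18315186 208.85084272]]
-5 [[420.77809664 218.35223152]]
```

View pics/side16c.png

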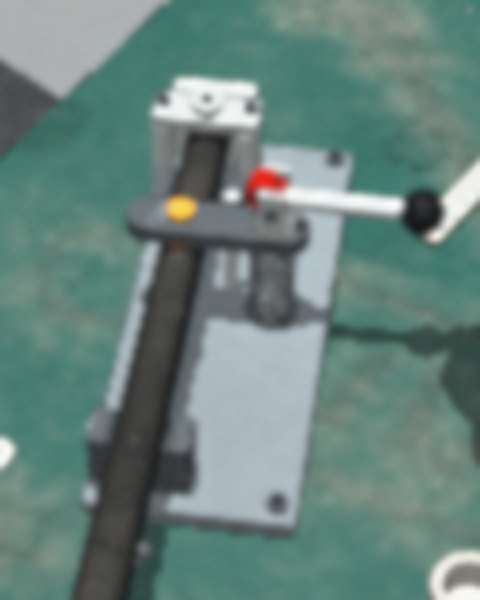

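View pics/wrist16.png

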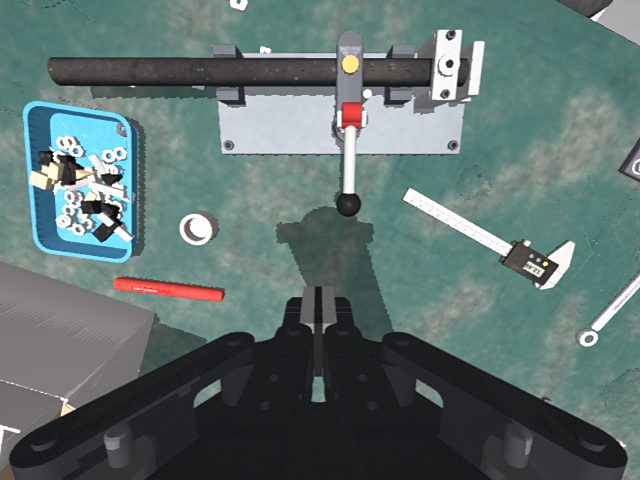

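View pics/top16c.png

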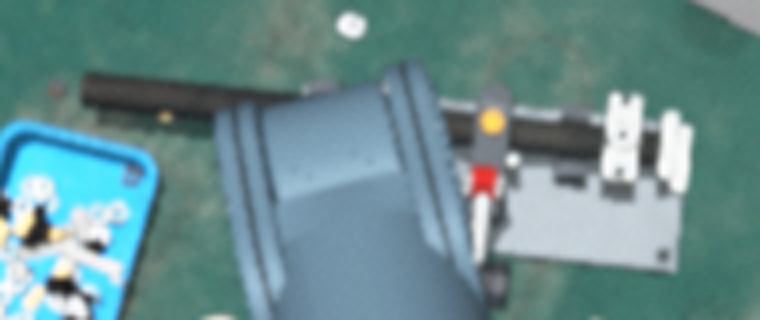

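```bash
python3 - <<'E'
from plan import *; from strap import *
P=pickle.load(open("pics/wrist16.pkl","rb")); crop(P["image"],(380,20,500,120),6,"pics/w16c.png")
print("end",ray(P,(50,71),.0475)[0],W((.048,-.117+.4,.0475),x))
b=ray(P,(349.5,64),.081)[0]; d=b[:2]-x[:2]; c,q=np.cos(x[2]),np.sin(x[2]); print("button fix",c*d[0]+q*d[1],-q*d[0]+c*d[1])
E
```

```text
end [0.59737604 0.26460379 0.0475    ] [0.59701769 0.25726334 0.0475    ]
button fix 0.045997452033612836 0.00047330602055692655
```

View pics/w16c.png

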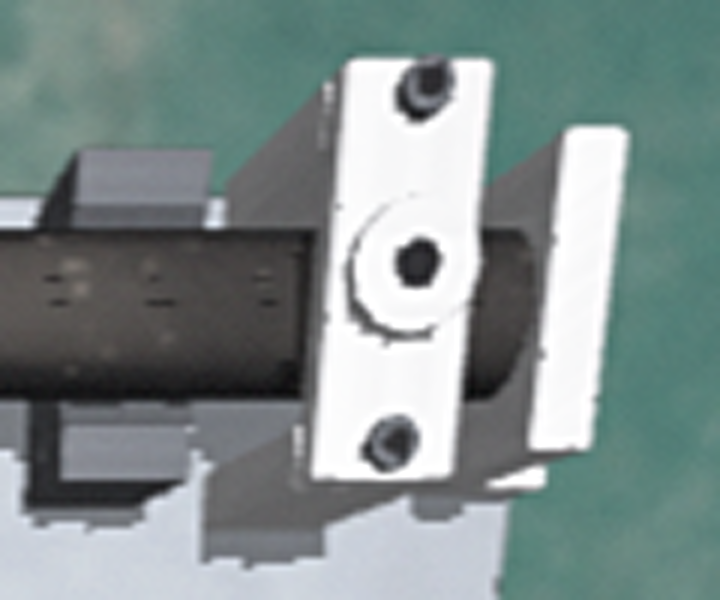

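```bash
python3 -c "
from bench import order; print(order.close_job())"
```

```text
the job is handed in; nothing more can be done
None
```

The tube is home against the stop plate, the strap is swung square across it, and the cam lever is fully down. I handed the job in at about 21.7 s of the 61 s allowed. The hand-in gives no verdict, so this rests on my own checks.

- **Tube:** I pushed its free left end with closed fingertips for about 21 mm. The force rose from about 1–2 N to 6 N with no further movement. The last pictures show its far end at the stop plate, within about 1–2 mm.
- **Strap:** I swung it over with the back of a finger until the force rose from about 2 N to 6.6 N with no further movement, which I took as the stop pin. The brass button then sat where a strap angle of 0 puts it in the wrist picture.
- **Lever:** I pushed it sideways to about 46° above level, then down from above the knob. The side picture shows it level (0°).

**One reading above the mark:** on the last press of the knob against the lever's stop, the wrist force reached about 42 N vertical (about 44 N in all). That was fingertip contact and well under the 120 N wrist limit. It is just over the 40 N limit set for the arm or the gripper's body, neither of which I saw touching anything.

**A rough measurement:** one reading of the tube's free end was about 6–7 mm off what I expected. That fits the camera seeing the tube's upper rim instead of its centre.

The arm finished clear of everything. The caliper, marker and cup showed undisturbed in the last pictures. I did not check the screwdriver separately at the end, but nothing went near it.

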